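Set the deflection pointer of a hold-down leaf spring

ROBOT

A 6-joint arm with a two-finger parallel gripper is mounted at the origin on the work surface. World frame = base frame: x ahead of the robot, y to its left, z up, the work surface at z = 0. Lengths are in m, angles in degrees, forces in N, time in s.
With the tool pointing down it reaches from about 0.3 to 0.75 m from the base axis. Payload 8.5 kg.
Tool frame: the origin (TCP) lies at the very end of the fingers, on their centre line; the grasp point (between the pads) lies 19 mm behind it (env.hold_point_z is the distance from the TCP to the grasp point, in m); z points along the fingers, y is the line along which they close (so a half turn about z gives the same grasp; the last joint's range is limited). The gripper opens to 85 mm and grips with 20 to 120 N. Pads are 22 mm wide; open, the fingers measure 114 mm over their backs; the gripper's body (76 mm by 85 mm) begins 54 mm behind the grasp point. The pads swing forward as they close: fully open they stand 13 mm farther back than shut.
Start: joints at [54.987, 21.807, 74.336, -0, 83.858, -12.336], TCP at [0.212, 0.507, 0.231] pointing down, gripper open.
Joint ranges: [-178.18, 178.18], [-50.72, 133.34], [12.68, 142.11], [-81.47, 261.47], [9.98, 163.14], [-165.26, 165.26]. Speed limits (degrees/s): [136.94, 136.94, 180, 180, 180, 180].

INTERFACE

Orientations are given as a 3x3 rotation matrix whose columns are the frame's x, y, z axes.
In Python, from rig import env, optics gives the robot as it stands.
- The arm moves only by the shell command python3 -m jog 'ROWS' [OPENING] [FORCE]. ROWS is JSON, a list of rows, each an object with "linear": the shift along the tool's x, y, z in units of 40 mm (1.0 is 40 mm), a list of three; "roll": the turn about the tool's z in units of 5 degrees (1.0 is 5 degrees). A call has 1 to 12 rows; each row shifts and turns the commanded pose from where the row before left it, along the tool's axes as they then stand; what a row does not reach is not made up. A row lasts 1/12 s, in which the tool goes at most 41.7 mm and 7.16 degrees, less where a joint would pass 70% of its speed; a pose out of reach is approached as far as the arm can. A call is refused whole if a number of a shift passes 1 or a number of a turn 1, either way. A call with a gripper value outside its range is refused whole. OPENING is the opening, from -1 (shut) to 1 (fully open), set as the call begins (- or left out, the last holds). The fingers move at their own pace and stop on an object; FORCE is the grip in N (left out, the last holds). Time passes only in rows, so rows that do not move let the fingers close. It gives the time, the measured TCP pose, the force, the opening and the grip force at its end, in the units of the state.
- env.observe(): the state, without advancing time (a new reading comes with each control period).
- optics.get_image(name): name is "side" or "top"; returns the picture (480x640x3 uint8, red, green, blue); there is no depth.
- optics.calibration(name): a dict with "fov_y" (degrees; the focal length in pixels is half the picture's height over the tangent of half this angle, whatever the lens; pixels are square), "cx", "cy" (the principal point, pixels), "D" ([k1, k2, p1, p2, k3] as OpenCV has them; the pictures are not rectified), "T" (4x4, takes a point from camera to world coordinates). Camera axes: x right, y down, z forward; pixel columns grow to the right and rows downward; lengths in m; the calibration is good to about 2 mm. A picture is of the moment at which its call begins. calibration takes no time and is no camera call.
- env.close_job(): hands the job in; it is judged then, once.
The state is a dict: "time_s": time; "q": joint angles; "qvel": joint speeds; "joint_efforts": joint torques, N m; "position": TCP position; "tool_rot": TCP orientation; "ft_force": force on the tool from outside, world axes, zero at the start; "wrist_torque": the same for the moment, N m; "grip_width": finger opening in m; "gripper_force": force on a finger pad.
Only numpy, scipy, OpenCV 4.12 (cv2) and the standard library are available. Lean on these libraries where they do the work, as an engineer would, in place of code of your own. Each camera call takes 0.05 s, during which the arm holds its last target. There are 200 camera calls.

TASK

Test the steel leaf spring on the jig: with the red pointer still up where it is, press the brass rib at the leaf's mid-span down with a steady 10 N (within 1 N) for about a second and judge how far the white tip sinks, then let the leaf up. Push the red pointer down until its mark is level with where the tip sank, then press the rib again with 10 N for about a second so that tip and pointer stand level (readjust and press again if they do not), and let go. Never load the leaf with more than 15 N, and do not disturb the parts lying around.

Things in the scene. Friction and masses are not known exactly. Their poses are not given: they have to be found in the camera images.
- jig: the spring jig, fixed: grey base plate 150 (x) x 300 (y) x 12 mm; origin at the centre of its underside, z up. The leaf runs along the jig's +y from a blue clamp block (56 x 54 mm, y -134 to -80, 143 mm high) to its free tip at y +80. The pointer stands beside the tip on the -x side, its rod in a grey guide block 40 x 40 mm centred at x -47, y +80, top at 55 mm
- leaf: the leaf spring, a level steel strip 26 mm wide, 160 mm long, 3 mm thick, top 121.5 mm above the table unloaded (tip up to 3 mm off). Origin at its root (jig y -80, z 120), y towards the tip, z up. It gives only downwards about its root. Its stiffness differs each time: 10 N on the rib sinks the tip 14 to 52 mm, in proportion to force; the tip sinks twice as far as the rib
- rib: the rounded brass rib across the leaf at mid-span, 80 mm from root and tip: 26 mm long along x, 8 mm wide, standing 6.5 mm proud of the leaf's top; origin at its middle on the leaf's top. The force is to be put here
- rib_top (a point): middle of the rib's crest, 128 mm above the table when unloaded
- leaf_tip (a point): the end of the leaf's white tip, on its top face, mid-width
- pointer (a joint): how far the pointer is pushed down, in m: 0 = its mark 121.5 mm above the table, grows downwards, stop at 0.056. Friction of about 4 N holds it wherever it is left; it does not turn
- pointer_mark (a point): the mark: upper edge of the red blade's free end, 18 mm to the jig's -x side of the leaf's mid-line at the tip. The pointer is level when this point and leaf_tip have the same height (within 3 mm)
- pointer_head (a point): centre of the top of the pointer's red grip head, a block 24 (jig x) x 14 (jig y) x 32 mm high, 29 mm above the mark, 47 mm to the -x side of the leaf's mid-line. Pinch it from above across the 14 mm (fingers along jig y) and push down or pull up. The 3 mm thick blade leaves the head's foot towards the leaf
- hub_a: bystander: loose turned aluminium hub, 68 mm wide, 58 mm high with its 22 mm stem; origin under its centre
- hub_b: bystander: a second such hub
- collar_a: bystander: loose steel collar, 72 mm across, 14 mm high; origin under its centre
- collar_b: bystander: loose aluminium collar, 60 mm across, 18 mm high; origin under its centre
- driver: bystander: yellow screwdriver lying on the table, about 190 mm long
- tin: bystander: blue tin, 56 mm wide, 60 mm high; origin under its centre
- nut: bystander: brass nut blank, 22 mm wide, 12 mm high, lying on the jig's base plate

How it is judged:
By the outcome, as a careful person would: the job done as asked, in the order asked, and still so for the second after the job is handed in, with the robot touching nothing.
It also fails if it takes over 61 s, if anything falls off the work surface, if the arm or the gripper's body presses on something with over 40 N, if the wrist force passes 120 N, or if a joint passes its speed limit or range.

## Working session

There is one attempt and no reset: what is moved stays moved. The work goes in short steps, Python scripts to look and compute and a shell command to move; the robot and the scene stay as the last step left them, time stands still between calls to the robot, and variables do not carry over. Pictures are saved under pics/ and viewed, at most 10 in all, crops included, and the job is handed in when it is done.

```bash
ls; mkdir -p pics; python3 - <<'E'
from rig import env, optics
import cv2
for n in("side","top"):
    cv2.imwrite(f"pics/{n}0.png",optics.get_image(n)[:,:,::-1]); print(n,optics.calibration(n))
s=env.observe(); print({k:s[k] for k in("time_s","position","tool_rot","ft_force","grip_width")})
E
```

```text
pics
side {'fov_y': 49.18068426112556, 'cx': 321.3779321603204, 'cy': 238.22664213057593, 'D': array([-0.11694765,  0.        ,  0.        ,  0.        ,  0.        ]), 'T': array([[-0.95742672, -0.16310515,  0.23818227,  0.39289697],
       [-0.28813236,  0.48930365, -0.82314135,  0.8124814 ],
       [ 0.01771514, -0.85672554, -0.51546826,  0.58440858],
       [ 0.        ,  0.        ,  0.        ,  1.        ]])}
top {'fov_y': 46.01822441168449, 'cx': 319.5443494604513, 'cy': 244.18389503079482, 'D': array([-0.09711107,  0.        ,  0.        ,  0.        ,  0.        ]), 'T': array([[ 2.15764464e-04, -9.83278588e-01,  1.82107583e-01,
         4.19823693e-01],
       [-9.99988801e-01, -1.07309224e-03, -4.60928954e-03,
         4.69153040e-02],
       [ 4.72763394e-03, -1.82104549e-01, -9.83267808e-01,
         1.06326375e+00],
       [ 0.00000000e+00,  0.00000000e+00,  0.00000000e+00,
         1.00000000e+00]])}
{'time_s': 0.1, 'position': array([0.2119075 , 0.50724906, 0.23076262]), 'tool_rot': array([[-9.22686813e-01,  3.85549524e-01, -7.80552235e-04],
       [ 3.85550198e-01,  9.22686213e-01, -1.09420256e-03],
       [ 2.98335508e-04, -1.31054835e-03, -9.99999097e-01]]), 'ft_force': array([ 0.70233822,  0.43067364, -0.07551056]), 'grip_width': 0.08535305953127832}
```

View pics/side0.png

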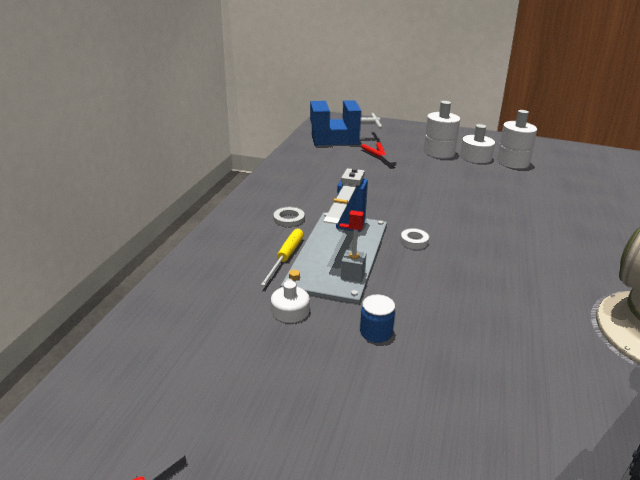

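View pics/top0.png

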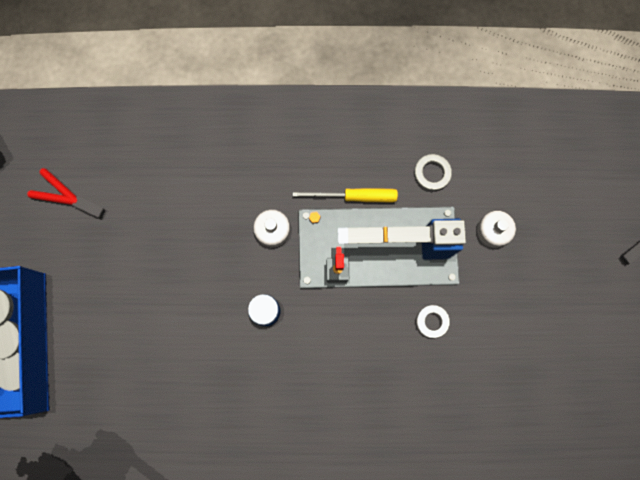

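The side view shows the tip (about 335,219), the red head (356,220) and the rib (342,200). In the top view the rib is at (386,234) and the red head at (340,257), with the leaf running left to its tip, so the jig is nearly aligned with world axes.

```bash
cat > h.py <<'E'
import numpy as np, cv2
from rig import env, optics
def cam(n):
    c=optics.calibration(n); f=240/np.tan(np.radians(c["fov_y"]/2))
    return np.array([[f,0,c["cx"]],[0,f,c["cy"]],[0,0,1]]),c["D"],c["T"]
def ray(n,px):
    K,D,T=cam(n); u=cv2.undistortPoints(np.array([[px]],float),K,D)[0,0]
    return T[:3,3],T[:3,:3]@np.array([u[0],u[1],1])
def at_z(n,px,z):
    o,d=ray(n,px); return o+d*(z-o[2])/d[2]
def proj(n,p):
    K,D,T=cam(n); Ti=np.linalg.inv(T)
    return cv2.projectPoints(np.array([p],float),cv2.Rodrigues(Ti[:3,:3])[0],Ti[:3,3],K,D)[0][0,0]
def blobs(img,lo,hi,box,amin=15):
    h=cv2.cvtColor(img,cv2.COLOR_RGB2HSV); m=cv2.inRange(h,lo,hi)
    k=np.zeros_like(m); x0,y0,x1,y1=box; k[y0:y1,x0:x1]=m[y0:y1,x0:x1]
    return [(cv2.minAreaRect(c),cv2.boundingRect(c)) for c in cv2.findContours(k,0,1)[0] if cv2.contourArea(c)>=amin]
E
python3 - <<'E'
from h import *
t=cv2.imread("pics/top0.png")[:,:,::-1].copy(); s=cv2.imread("pics/side0.png")[:,:,::-1].copy()
box=(290,200,470,295)
for n,lo,hi,z in(("rib",(10,120,120),(30,255,255),.128),("red",(0,150,150),(6,255,255),.1505)):
    for r,b in blobs(t,lo,hi,box): print(n,r,b,at_z("top",r[0],z).round(4))
    for r,b in blobs(s,lo,hi,(300,150,390,250),8): print(" side",n,r,b,at_z("side",r[0],z).round(4))
# jig plate corners screws / plate outline
h=cv2.cvtColor(t,cv2.COLOR_RGB2HSV)
for x in (302,304,310,340,450,456): print(x,h[250,x])
c=cv2.resize(t[200:295,290:470],None,fx=4.4,fy=4.4,interpolation=2); c2=cv2.resize(s[160:250,290:400],None,fx=6,fy=6,interpolation=2)
cv2.imwrite("pics/tc.png",c[:,:,::-1]);cv2.imwrite("pics/sc.png",c2[:,:,::-1])
E
```

```text
rib ((336.3846435546875, 270.0769348144531), (8.930500030517578, 4.713319778442383), 29.744882583618164) (333, 266, 9, 8) [0.5491 0.0144 0.128 ]
rib ((385.0448303222656, 234.03794860839844), (14.200778007507324, 3.238774061203003), 85.2363510131836) (383, 227, 5, 15) [ 0.6106 -0.0683  0.128 ]
rib ((314.0, 217.0), (10.0, 10.0), 90.0) (309, 212, 11, 11) [0.64  0.052 0.128]
rib ((375.0, 200.5), (1.0, 42.0), 90.0) (354, 200, 43, 2) [ 0.6692 -0.0523  0.128 ]
 side rib ((301.0, 234.0), (2.0, 10.0), 0.0) (300, 229, 3, 11) [0.6409 0.0813 0.128 ]
 side rib ((340.4599914550781, 200.27996826171875), (13.152186393737793, 2.404163122177124), 8.130102157592773) (334, 199, 14, 4) [ 0.6097 -0.0635  0.128 ]
red ((339.0, 257.0), (20.0, 8.0), 90.0) (335, 247, 9, 21) [0.5676 0.0108 0.1505]
 side red ((344.0, 225.0), (2.0, 8.0), 90.0) (340, 224, 9, 3) [0.5698 0.0663 0.1505]
 side red ((356.0699768066406, 213.00999450683594), (12.303659439086914, 3.6769556999206543), 8.130102157592773) (350, 211, 13, 5) [0.5604 0.0184 0.1505]
 side red ((377.5, 152.0), (4.0, 15.0), 90.0) (370, 150, 16, 5) [ 0.5821 -0.2779  0.1505]
302 [ 69   9 197]
304 [ 66   7 196]
310 [ 69   9 196]
340 [  1 194 255]
450 [107 184  72]
456 [108 198  63]
```

View pics/tc.png

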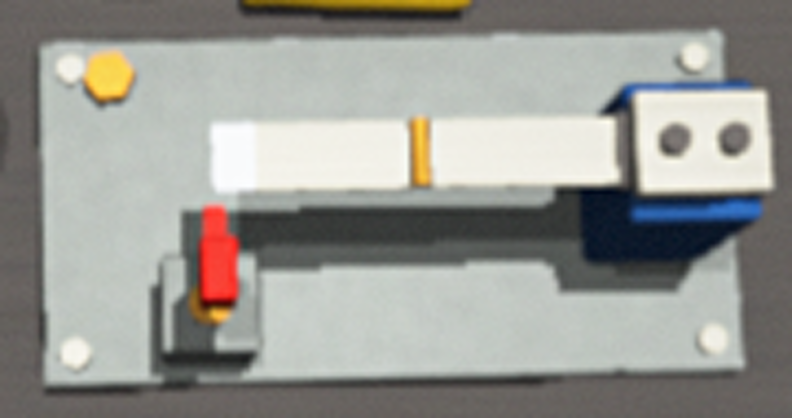

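View pics/sc.png

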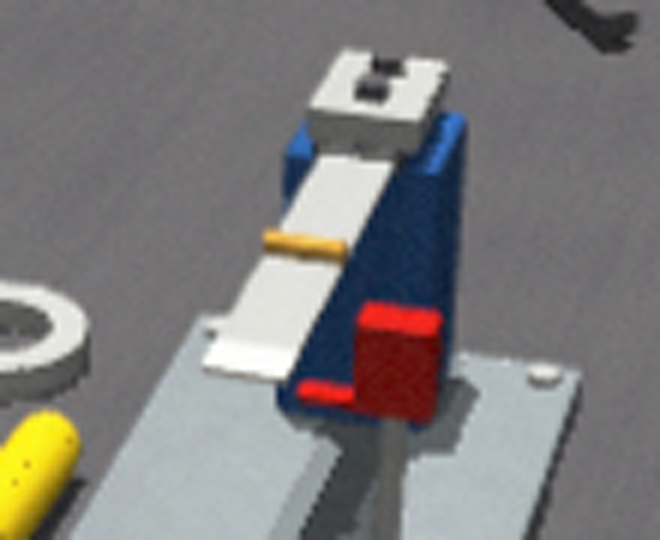

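In the enlarged crops I read, in top-view pixels, tip end mid (338.0,235.7), rib (385.7,234.5) and head top (339.8,261.4). The jig's yaw is about 1.2°.

```bash
python3 - <<'E'
from h import *
u=lambda x,y:((x+.5)/4.4-.5+290,(y+.5)/4.4-.5+200)
v=lambda x,y:((x+.5)/6-.5+290,(y+.5)/6-.5+160)
P=lambda n,p,z:at_z(n,p,z).round(4)
print("tip",P("top",u(211,157),.1215),P("side",v(244,372),.1215)); print("rib",P("top",u(421,152),.128),P("side",v(305,243),.128)); print("head",P("top",u(219,270),.1505),P("side",v(399,317),.1505))
print("mark",P("top",u(214,206),.1215),"root",P("top",u(617,151),.1215))
c=[P("top",u(*a),.012) for a in((40,44),(722,32),(743,370),(45,387))]; print(c, sum(c)/4)
for a,b in((0,1),(3,2),(3,0),(2,1)): d=c[a]-c[b]; print(np.linalg.norm(d),np.degrees(np.arctan2(d[1],d[0])))
E
python3 -m jog '[{"linear":[0,0,0],"roll":-0.96},{"linear":[0,0,0],"roll":-0.96},{"linear":[0,0,0],"roll":-0.96},{"linear":[0,0,0],"roll":-0.96},{"linear":[0,0,0],"roll":-0.96}]' -1 40
```

```text
tip [0.6096 0.0119 0.1215] [0.6084 0.0123 0.1215]
rib [ 0.6104 -0.0687  0.128 ] [ 0.61   -0.0643  0.128 ]
head [0.561  0.0102 0.1505] [0.5609 0.0162 0.1505]
mark [0.5904 0.0108 0.1215] root [ 0.6123 -0.1459  0.1215]
[array([0.6818, 0.0819, 0.012 ]), array([ 0.688 , -0.2168,  0.012 ]), array([ 0.5392, -0.2195,  0.012 ]), array([0.5321, 0.0787, 0.012 ])] [ 0.610275 -0.068925  0.012   ]
0.2987643385680426 91.18909551460371
0.2982845118339201 91.36392753160293
0.14973419783068925 -178.77542701295056
0.1488244939517685 -178.96047291648105
time_s: 0.52
position: [0.2119, 0.5073, 0.2309]
tool_rot: [[-1.0, -0.027, -0.001], [-0.027, 1.0, -0.001], [0.001, -0.001, -1.0]]
ft_force: [-0.2, -0.7, -0.2]
grip_width: 0.0253
gripper_force: 0.0
```

```bash
python3 -m jog '[{"linear":[-0.532,-0.814,0]},{"linear":[-0.532,-0.814,0]},{"linear":[-0.532,-0.814,0]},{"linear":[-0.532,-0.814,0]},{"linear":[-0.532,-0.814,0]},{"linear":[-0.532,-0.814,0]},{"linear":[-0.532,-0.814,0]},{"linear":[-0.532,-0.814,0]},{"linear":[-0.532,-0.814,0]},{"linear":[-0.532,-0.814,0]},{"linear":[-0.532,-0.814,0]},{"linear":[-0.532,-0.814,0]}]'
python3 -m jog '[{"linear":[-0.532,-0.814,0]},{"linear":[-0.532,-0.814,0]},{"linear":[-0.532,-0.814,0]},{"linear":[-0.532,-0.814,0]},{"linear":[-0.532,-0.814,0]},{"linear":[-0.532,-0.814,0]},{"linear":[0,0,0]},{"linear":[0,0,0]},{"linear":[0,0,0]}]'
```

```text
invalid input
invalid input
```

Each row needs its roll too.

```bash
python3 -m jog '[{"linear":[-0.532,-0.814,0],"roll":0},{"linear":[-0.532,-0.814,0],"roll":0},{"linear":[-0.532,-0.814,0],"roll":0},{"linear":[-0.532,-0.814,0],"roll":0},{"linear":[-0.532,-0.814,0],"roll":0},{"linear":[-0.532,-0.814,0],"roll":0},{"linear":[-0.532,-0.814,0],"roll":0},{"linear":[-0.532,-0.814,0],"roll":0},{"linear":[-0.532,-0.814,0],"roll":0},{"linear":[-0.532,-0.814,0],"roll":0},{"linear":[-0.532,-0.814,0],"roll":0},{"linear":[-0.532,-0.814,0],"roll":0}]'
python3 -m jog '[{"linear":[-0.532,-0.814,0],"roll":0},{"linear":[-0.532,-0.814,0],"roll":0},{"linear":[-0.532,-0.814,0],"roll":0},{"linear":[-0.532,-0.814,0],"roll":0},{"linear":[-0.532,-0.814,0],"roll":0},{"linear":[-0.532,-0.814,0],"roll":0},{"linear":[0,0,0],"roll":0},{"linear":[0,0,0],"roll":0},{"linear":[0,0,0],"roll":0}]'
```

```text
time_s: 1.52
position: [0.4769, 0.1209, 0.2312]
tool_rot: [[-1.0, -0.023, -0.0], [-0.023, 1.0, 0.0], [0.0, 0.0, -1.0]]
ft_force: [0.3, 0.2, 0.5]
grip_width: 0.0002
gripper_force: 0.0
time_s: 2.27
position: [0.6081, -0.0692, 0.2309]
tool_rot: [[-1.0, -0.023, -0.001], [-0.023, 1.0, 0.001], [0.001, 0.001, -1.0]]
ft_force: [0.0, 0.2, 0.2]
grip_width: -0.0
gripper_force: 0.0
```

```bash
python3 -m jog '[{"linear":[-0.055,0.043,0.6],"roll":0},{"linear":[0,0,0.6],"roll":0},{"linear":[0,0,0.6],"roll":0},{"linear":[0,0,0.6],"roll":0},{"linear":[0,0,0],"roll":0},{"linear":[0,0,0],"roll":0},{"linear":[0,0,0],"roll":0}]'
python3 - <<'E'
from h import *
s=env.observe(); print(s["ft_force"],s["position"])
for n in("side","top"): cv2.imwrite(f"pics/{n}1.png",optics.get_image(n)[:,:,::-1]); print(env.observe()["ft_force"])
E
```

```text
time_s: 2.85
position: [0.6111, -0.0673, 0.1372]
tool_rot: [[-1.0, -0.024, 0.002], [-0.024, 1.0, -0.001], [-0.002, -0.001, -1.0]]
ft_force: [0.3, 0.0, 0.5]
grip_width: -0.0001
gripper_force: 0.0
[0.3339113  0.04872351 0.50651919] [ 0.61112618 -0.06727012  0.13719402]
[ 0.13967015 -0.27982681  0.66303694]
[-0.58062496  1.22972594 -0.42547359]
```

```bash
python3 -m jog '[{"linear":[0,0,0.1],"roll":0},{"linear":[0,0,0.1],"roll":0},{"linear":[0,0,0.05],"roll":0},{"linear":[0,0,0],"roll":0},{"linear":[0,0,0],"roll":0},{"linear":[0,0,0],"roll":0}]'
python3 -m jog '[{"linear":[0,0,0.05],"roll":0},{"linear":[0,0,0.05],"roll":0},{"linear":[0,0,0],"roll":0},{"linear":[0,0,0],"roll":0},{"linear":[0,0,0],"roll":0}]'
```

```text
time_s: 3.45
position: [0.6106, -0.0679, 0.1254]
tool_rot: [[-1.0, -0.023, -0.0], [-0.023, 1.0, 0.0], [0.0, 0.0, -1.0]]
ft_force: [-0.6, 0.4, 1.3]
grip_width: -0.0001
gripper_force: 0.7
time_s: 3.87
position: [0.6107, -0.0678, 0.1214]
tool_rot: [[-1.0, -0.023, 0.0], [-0.023, 1.0, 0.0], [-0.0, 0.0, -1.0]]
ft_force: [-0.9, 0.9, 4.7]
grip_width: 0.0001
gripper_force: 1.9
```

```bash
python3 -m jog '[{"linear":[0,0,0.04],"roll":0},{"linear":[0,0,0.04],"roll":0},{"linear":[0,0,0.04],"roll":0},{"linear":[0,0,0],"roll":0},{"linear":[0,0,0],"roll":0}]'
python3 -m jog '[{"linear":[0,0,0],"roll":0}]'; python3 -m jog '[{"linear":[0,0,0],"roll":0}]'
```

```text
time_s: 4.28
position: [0.6107, -0.0678, 0.1169]
tool_rot: [[-1.0, -0.023, 0.0], [-0.023, 1.0, -0.0], [-0.0, -0.0, -1.0]]
ft_force: [-2.1, 1.6, 6.7]
grip_width: 0.0
gripper_force: 3.2
time_s: 4.37
position: [0.6107, -0.0678, 0.1169]
tool_rot: [[-1.0, -0.023, 0.0], [-0.023, 1.0, -0.0], [-0.0, -0.0, -1.0]]
ft_force: [-1.7, 0.8, 5.9]
grip_width: 0.0001
gripper_force: 3.1
time_s: 4.45
position: [0.6107, -0.0678, 0.117]
tool_rot: [[-1.0, -0.023, 0.0], [-0.023, 1.0, -0.0], [-0.0, -0.0, -1.0]]
ft_force: [-2.4, 1.3, 5.3]
grip_width: 0.0003
gripper_force: 3.1
```

```bash
python3 -m jog '[{"linear":[0,0,0.05],"roll":0},{"linear":[0,0,0.05],"roll":0},{"linear":[0,0,0.03],"roll":0},{"linear":[0,0,0],"roll":0},{"linear":[0,0,0],"roll":0}]'
python3 -m jog '[{"linear":[0,0,0],"roll":0}]'; python3 -m jog '[{"linear":[0,0,0],"roll":0}]'; python3 -m jog '[{"linear":[0,0,0],"roll":0}]'
```

```text
time_s: 4.87
position: [0.6107, -0.0681, 0.1121]
tool_rot: [[-1.0, -0.023, 0.001], [-0.023, 1.0, -0.001], [-0.001, -0.001, -1.0]]
ft_force: [-2.8, -0.0, 9.2]
grip_width: -0.0002
gripper_force: 4.5
time_s: 4.95
position: [0.6107, -0.0681, 0.1122]
tool_rot: [[-1.0, -0.023, 0.001], [-0.023, 1.0, -0.001], [-0.001, -0.001, -1.0]]
ft_force: [-3.2, -0.2, 8.6]
grip_width: -0.0001
gripper_force: 4.5
time_s: 5.03
position: [0.6107, -0.0681, 0.1122]
tool_rot: [[-1.0, -0.023, 0.001], [-0.023, 1.0, -0.001], [-0.001, -0.001, -1.0]]
ft_force: [-2.6, 0.3, 9.5]
grip_width: 0.0001
gripper_force: 4.5
time_s: 5.12
position: [0.6107, -0.0681, 0.1122]
tool_rot: [[-1.0, -0.023, 0.001], [-0.023, 1.0, -0.001], [-0.001, -0.001, -1.0]]
ft_force: [-3.5, 0.5, 8.6]
grip_width: -0.0002
gripper_force: 4.5
```

```bash
python3 -m jog '[{"linear":[0,0,0.038],"roll":0},{"linear":[0,0,0],"roll":0},{"linear":[0,0,0],"roll":0},{"linear":[0,0,0],"roll":0}]'
for i in 1 2 3 4; do python3 -m jog '[{"linear":[0,0,0],"roll":0},{"linear":[0,0,0],"roll":0}]' | grep -E 'time|ft|pos'; done
python3 - <<'E'
from h import *
F=[]
for i in range(3):
  for n in("side","top"):
    cv2.imwrite(f"pics/{n}2{i}.png",optics.get_image(n)[:,:,::-1]); F.append(env.observe()["ft_force"])
print(np.mean(F,0),np.std(F,0),env.observe()["time_s"])
s=cv2.imread("pics/side20.png")
cv2.imwrite("pics/sc2.png",cv2.resize(s[150:250,290:400],None,fx=6,fy=6,interpolation=2))
E
```

```text
time_s: 5.45
position: [0.6107, -0.0683, 0.1108]
tool_rot: [[-1.0, -0.023, 0.001], [-0.023, 1.0, -0.001], [-0.001, -0.001, -1.0]]
ft_force: [-4.1, 0.1, 10.2]
grip_width: -0.0001
gripper_force: 5.0
time_s: 5.62
position: [0.6107, -0.0682, 0.1108]
ft_force: [-4.1, -0.1, 11.1]
time_s: 5.78
position: [0.6107, -0.0682, 0.1108]
ft_force: [-3.8, -0.4, 8.9]
time_s: 5.95
position: [0.6108, -0.0683, 0.1108]
ft_force: [-3.8, -0.4, 10.2]
time_s: 6.12
position: [0.6107, -0.0682, 0.1108]
ft_force: [-3.9, -0.3, 9.8]
[-4.20530893 -0.63427801  9.93987082] [0.53153316 0.47480717 0.58991848] 6.4167
```

View pics/sc2.png

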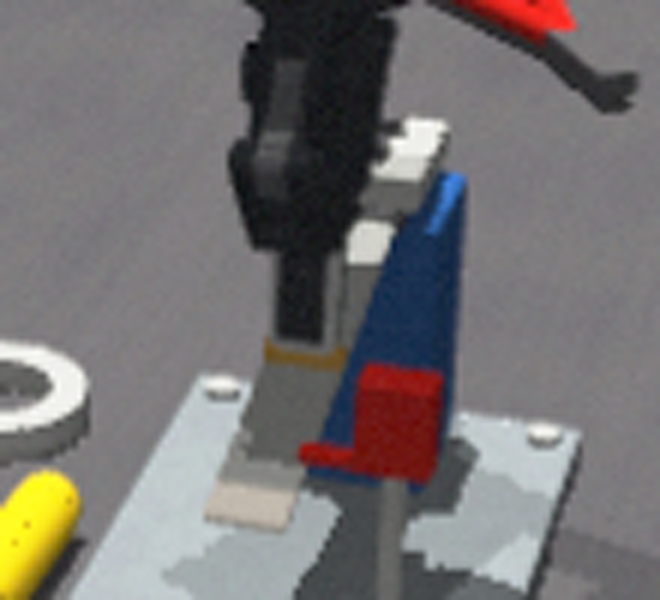

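The picture shows the leaf pressed, with its tip's lower front edge from about crop (205,519) to (288,531). The pointer is still up, its blade end at about (300,452).

```bash
python3 - <<'E'
from h import *
yaw=np.radians(1.2); ex=np.array([np.cos(yaw),np.sin(yaw),0]); ey=np.array([-np.sin(yaw),np.cos(yaw),0]); J=np.array([.6103,-.0675,0])
def loc(n,px,y):
    o,d=ray(n,px); t=(y-(o-J)@ey)/(d@ey); p=o+t*d; return ((p-J)@ex).round(4),p[2].round(4)
# expected pixel of tip for given sink
for s in (0,.030,.032,.034,.036,.038):
    th=np.arcsin(s/.160); p=J+ey*(-.08+.16*np.cos(th))+np.array([0,0,.1215-s])
    print(s,[(proj(n,p+dx*ex)).round(1) for n in("side","top") for dx in(-.013,.013)])
# row profile along white tip, side (columns through tip)
for f in("side0","side1","side20"):
    g=cv2.imread(f"pics/{f}.png").astype(int)
    for c in(328,332,336): print(f,c,[tuple(g[r,c][[2,0]]) for r in (range(216,228) if f!="side20" else range(226,242))])
E
```

```text
0 [array([337.1, 222.7]), array([323.2, 220.6]), array([337.4, 243.4]), array([337. , 228.4])]
0.03 [array([336.9, 236.2]), array([323.3, 234. ]), array([338.4, 246.5]), array([338., 232.])]
0.032 [array([336.9, 237. ]), array([323.3, 234.9]), array([338.6, 246.7]), array([338.2, 232.2])]
0.034 [array([336.9, 237.8]), array([323.3, 235.7]), array([338.8, 246.9]), array([338.4, 232.4])]
0.036 [array([337. , 238.6]), array([323.4, 236.5]), array([339. , 247.1]), array([338.6, 232.6])]
0.038 [array([337. , 239.4]), array([323.4, 237.3]), array([339.2, 247.3]), array([338.8, 232.9])]
side0 328 [(np.int64(235), np.int64(231)), (np.int64(250), np.int64(249)), (np.int64(253), np.int64(252)), (np.int64(253), np.int64(252)), (np.int64(251), np.int64(250)), (np.int64(231), np.int64(225)), (np.int64(140), np.int64(137)), (np.int64(168), np.int64(173)), (np.int64(179), np.int64(188)), (np.int64(177), np.int64(190)), (np.int64(177), np.int64(189)), (np.int64(175), np.int64(187))]
side0 332 [(np.int64(227), np.int64(222)), (np.int64(239), np.int64(236)), (np.int64(253), np.int64(252)), (np.int64(2
[... 2712 characters left out ...]
 np.int64(166)), (np.int64(151), np.int64(137)), (np.int64(156), np.int64(156)), (np.int64(167), np.int64(175)), (np.int64(166), np.int64(176)), (np.int64(164), np.int64(174))]
side20 336 [(np.int64(105), np.int64(101)), (np.int64(132), np.int64(129)), (np.int64(137), np.int64(132)), (np.int64(134), np.int64(132)), (np.int64(134), np.int64(132)), (np.int64(152), np.int64(142)), (np.int64(192), np.int64(172)), (np.int64(192), np.int64(175)), (np.int64(195), np.int64(175)), (np.int64(193), np.int64(174)), (np.int64(193), np.int64(174)), (np.int64(179), np.int64(161)), (np.int64(141), np.int64(134)), (np.int64(160), np.int64(166)), (np.int64(163), np.int64(175)), (np.int64(165), np.int64(175))]
```

By camera and by geometry, the tip sank about 34 mm, to about z 87.5. I'm releasing the leaf and going to the pointer head.

```bash
python3 -m jog '[{"linear":[0,0,-0.1],"roll":0},{"linear":[0,0,-0.2],"roll":0},{"linear":[0,0,-0.3],"roll":0},{"linear":[0,0,-0.5],"roll":0},{"linear":[0,0,-0.5],"roll":0},{"linear":[0.39,0.67,0],"roll":0},{"linear":[0.39,0.67,0],"roll":0},{"linear":[0.39,0.67,0],"roll":0},{"linear":[0,0,0],"roll":0},{"linear":[0,0,0],"roll":0},{"linear":[0,0,0],"roll":0},{"linear":[0,0,0],"roll":0}]'
```

```text
time_s: 7.42
position: [0.5627, 0.0105, 0.1737]
tool_rot: [[-1.0, -0.022, 0.0], [-0.022, 1.0, -0.0], [-0.0, -0.0, -1.0]]
ft_force: [0.5, 0.3, 0.5]
grip_width: 0.0001
gripper_force: 0.0
```

```bash
python3 -m jog '[{"linear":[0.02,0.02,0.3],"roll":0},{"linear":[0,0,0.2],"roll":0},{"linear":[0,0,0.1],"roll":0},{"linear":[0,0,0.1],"roll":0},{"linear":[0,0,0.1],"roll":0},{"linear":[0,0,0],"roll":0},{"linear":[0,0,0],"roll":0},{"linear":[0,0,0],"roll":0}]'
python3 -m jog '[{"linear":[0,0,0.1],"roll":0},{"linear":[0,0,0.1],"roll":0},{"linear":[0,0,0.1],"roll":0},{"linear":[0,0,0.1],"roll":0},{"linear":[0,0,0.1],"roll":0},{"linear":[0,0,0],"roll":0},{"linear":[0,0,0],"roll":0},{"linear":[0,0,0],"roll":0}]'
```

```text
time_s: 8.08
position: [0.5614, 0.0123, 0.1419]
tool_rot: [[-1.0, -0.023, 0.0], [-0.023, 1.0, 0.0], [-0.0, 0.0, -1.0]]
ft_force: [0.1, 0.6, -0.2]
grip_width: -0.0
gripper_force: 0.0
time_s: 8.75
position: [0.5608, 0.0123, 0.1214]
tool_rot: [[-1.0, -0.023, -0.002], [-0.023, 1.0, 0.0], [0.002, 0.0, -1.0]]
ft_force: [0.3, 0.2, -0.0]
grip_width: 0.0003
gripper_force: 0.0
```

```bash
python3 - <<'E'
from h import *
s=optics.get_image("side")[:,:,::-1]
cv2.imwrite("pics/sc3.png",cv2.resize(s[150:250,290:400],None,fx=6,fy=6,interpolation=2))
E
```

```text
(no output)
```

View pics/sc3.png

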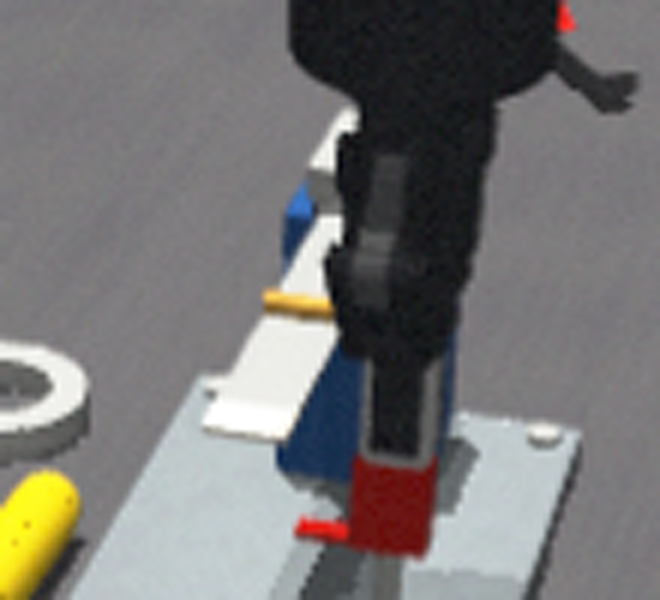

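The pointer is moving with the tool; its mark (crop about 299,520) is down about 29 mm, matching the TCP. I'll push 5 mm more.

```bash
python3 -m jog '[{"linear":[0,0,0.04],"roll":0},{"linear":[0,0,0.04],"roll":0},{"linear":[0,0,0.04],"roll":0},{"linear":[0,0,0],"roll":0},{"linear":[0,0,0],"roll":0},{"linear":[0,0,0],"roll":0}]'
```

```text
time_s: 9.3
position: [0.5611, 0.0122, 0.1168]
tool_rot: [[-1.0, -0.023, -0.0], [-0.023, 1.0, 0.0], [0.0, 0.0, -1.0]]
ft_force: [0.0, -0.7, 0.8]
grip_width: -0.0002
gripper_force: 0.0
```

```bash
python3 -m jog '[{"linear":[0,0,-0.2],"roll":0},{"linear":[0,0,-0.4],"roll":0},{"linear":[0,0,-0.4],"roll":0},{"linear":[0,0,-0.43],"roll":0},{"linear":[0,0,0],"roll":0},{"linear":[-0.395,-0.673,0],"roll":0},{"linear":[-0.395,-0.673,0],"roll":0},{"linear":[-0.395,-0.673,0],"roll":0},{"linear":[0,0,0],"roll":0},{"linear":[0,0,0],"roll":0},{"linear":[0,0,0],"roll":0}]'
python3 -m jog '[{"linear":[0,0,0.4],"roll":0},{"linear":[0,0,0.4],"roll":0},{"linear":[0,0,0.2],"roll":0},{"linear":[0,0,0],"roll":0},{"linear":[0,0,0],"roll":0},{"linear":[0,0,0],"roll":0}]'
```

```text
time_s: 10.22
position: [0.6101, -0.0671, 0.1737]
tool_rot: [[-1.0, -0.023, -0.001], [-0.023, 1.0, 0.001], [0.001, 0.001, -1.0]]
ft_force: [-0.7, 0.1, -0.5]
grip_width: 0.0001
gripper_force: 0.0
time_s: 10.72
position: [0.6108, -0.0672, 0.1352]
tool_rot: [[-1.0, -0.024, 0.001], [-0.024, 1.0, -0.0], [-0.001, -0.0, -1.0]]
ft_force: [-0.1, 0.3, 0.7]
grip_width: -0.0002
gripper_force: 0.0
```

```bash
python3 -m jog '[{"linear":[0,0,0.06],"roll":0},{"linear":[0,0,0.06],"roll":0},{"linear":[0,0,0.06],"roll":0},{"linear":[0,0,0.06],"roll":0},{"linear":[0,0,0.06],"roll":0},{"linear":[0,0,0.06],"roll":0},{"linear":[0,0,0.06],"roll":0},{"linear":[0,0,0.06],"roll":0},{"linear":[0,0,0],"roll":0},{"linear":[0,0,0],"roll":0},{"linear":[0,0,0],"roll":0}]'
```

```text
time_s: 11.63
position: [0.6107, -0.0673, 0.1156]
tool_rot: [[-1.0, -0.023, 0.001], [-0.023, 1.0, -0.0], [-0.001, -0.0, -1.0]]
ft_force: [-0.9, 1.5, 7.0]
grip_width: -0.0001
gripper_force: 3.5
```

```bash
python3 -m jog '[{"linear":[0,0,0.04],"roll":0},{"linear":[0,0,0.04],"roll":0},{"linear":[0,0,0.04],"roll":0},{"linear":[0,0,0],"roll":0},{"linear":[0,0,0],"roll":0},{"linear":[0,0,0],"roll":0}]' | grep -E "pos|ft|time"
for i in 1 2 3; do python3 -m jog '[{"linear":[0,0,0],"roll":0},{"linear":[0,0,0],"roll":0}]' | grep -E 'ft|pos'; done
python3 - <<'E'
from h import *
F=[]
for i in range(3):
  for n in("side","top"):
    cv2.imwrite(f"pics/{n}4{i}.png",optics.get_image(n)[:,:,::-1]); F.append(env.observe()["ft_force"])
print(np.mean(F,0),np.std(F,0),env.observe()["time_s"])
yaw=np.radians(1.2); ex=np.array([np.cos(yaw),np.sin(yaw),0]); ey=np.array([-np.sin(yaw),np.cos(yaw),0]); J=np.array([.6103,-.0675,0])
for s in(.032,.034,.036):
    th=np.arcsin(s/.160); z=np.array([0,0,.1215-s]); print(s,"tip",[proj("side",J+ey*(-.08+.16*np.cos(th))+z+dx*ex).round(1) for dx in(-.013,.013)],"mark",proj("side",J+ey*.08-.018*ex+z).round(1))
s=cv2.imread("pics/side40.png")
cv2.imwrite("pics/sc4.png",cv2.resize(s[205:255,310:370],None,fx=12,fy=12,interpolation=0))
E
```

```text
time_s: 12.13
position: [0.6107, -0.0677, 0.1112]
ft_force: [-2.4, 0.1, 9.8]
position: [0.6107, -0.0677, 0.1112]
ft_force: [-2.8, 0.7, 9.9]
position: [0.6107, -0.0677, 0.1112]
ft_force: [-1.3, 0.9, 8.7]
position: [0.6107, -0.0677, 0.1112]
ft_force: [-2.9, -0.4, 9.9]
[-2.81155124  0.75014665  9.255422  ] [0.55124455 0.51663106 0.31066888] 12.9333
0.032 tip [array([336.9, 237. ]), array([323.3, 234.9])] mark [339.1 238.3]
0.034 tip [array([336.9, 237.8]), array([323.3, 235.7])] mark [339.1 239.2]
0.036 tip [array([337. , 238.6]), array([323.4, 236.5])] mark [339.1 240.2]
```

View pics/sc4.png

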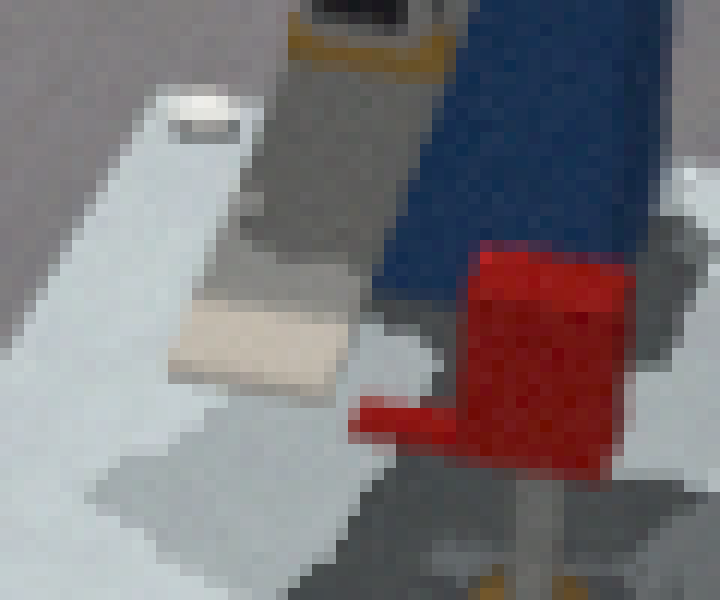

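At this press the tip corner (about 337,236.8) and the mark (about 339,238.8) read about 33 mm down each, level within about 1 mm. The force averages about 9.4 N, so I'll go slightly deeper and hold for a second.

```bash
python3 -m jog '[{"linear":[0,0,0.022],"roll":0},{"linear":[0,0,0],"roll":0},{"linear":[0,0,0],"roll":0}]' | grep -E "pos|ft|time"
for i in 1 2 3 4; do python3 -m jog '[{"linear":[0,0,0],"roll":0},{"linear":[0,0,0],"roll":0},{"linear":[0,0,0],"roll":0}]' | grep -E 'ft|pos'; done
python3 - <<'E'
from h import *
F=[];S=[]
for i in range(8): S.append(optics.get_image("side")); F.append(env.observe()["ft_force"])
print(np.mean(F,0),env.observe()["time_s"])
g=np.mean(S,0)
for c in(326,330,334): print(c,"tip R rows232+",g[232:242,c,0].round(0))
for c in(340,342,344): print(c,"blade R-B rows235+",(g[235:245,c,0]-g[235:245,c,2]).round(0))
s=cv2.imread("pics/side0.png")[:,:,::-1].astype(float)
for c in(326,330,334): print(c,"tip0 R rows217+",s[217:227,c,0])
for c in(340,342,344): print(c,"blade0 R-B rows220+",(s[220:230,c,0]-s[220:230,c,2]))
E
```

```text
time_s: 13.18
position: [0.6107, -0.0677, 0.1104]
ft_force: [-3.1, -0.5, 10.3]
position: [0.6107, -0.0677, 0.1104]
ft_force: [-2.9, 0.2, 10.9]
position: [0.6107, -0.0678, 0.1104]
ft_force: [-2.2, 1.1, 10.3]
position: [0.6107, -0.0678, 0.1104]
ft_force: [-3.1, -0.2, 9.7]
position: [0.6107, -0.0677, 0.1104]
ft_force: [-2.2, -0.1, 9.5]
[-2.96377805  0.18396287  9.93919357] 14.5833
326 tip R rows232+ [195. 194. 194. 190. 172. 162. 195. 192. 184. 164.]
330 tip R rows232+ [195. 193. 194. 194. 184. 150. 153. 164. 165. 164.]
334 tip R rows232+ [195. 195. 195. 194. 195. 180. 144. 164. 165. 165.]
340 blade R-B rows235+ [ -9. -10.   3.  69. 123. 113.  35.  -9. -13. -11.]
342 blade R-B rows235+ [-10. -10.  -4.  37. 126. 118.  52.   9.  -9.  -6.]
344 blade R-B rows235+ [-10. -10. -11.   9. 125. 118.  95.  46.  -5.  -6.]
326 tip0 R rows217+ [252. 253. 253. 248. 173. 154. 175. 176. 176. 179.]
330 tip0 R rows217+ [244. 252. 253. 253. 246. 146. 160. 176. 179. 180.]
334 tip0 R rows217+ [237. 251. 252. 253. 251. 229. 151. 175. 175. 178.]
340 blade0 R-B rows220+ [-51. -50. -62.  50. 184. 196.  72.   5. -41. -17.]
342 blade0 R-B rows220+ [-51. -54. -51.  78. 206. 203. 111.  27. -49. -24.]
344 blade0 R-B rows220+ [-49. -49. -50.  43. 174. 208. 179.  50. -44. -36.]
```

It's level within about 1 mm (tip about 34.2 mm down, mark about 33.5 mm), at 9.9 N for over a second. Letting go.

```bash
python3 -m jog '[{"linear":[0,0,-0.1],"roll":0},{"linear":[0,0,-0.2],"roll":0},{"linear":[0,0,-0.3],"roll":0},{"linear":[0,0,-0.5],"roll":0},{"linear":[0,0,-0.6],"roll":0},{"linear":[0,0,-0.6],"roll":0},{"linear":[0,0,-0.6],"roll":0},{"linear":[0,0,0],"roll":0},{"linear":[0,0,0],"roll":0},{"linear":[0,0,0],"roll":0},{"linear":[0,0,0],"roll":0},{"linear":[0,0,0],"roll":0}]'
python3 - <<'E'
from h import *
s=optics.get_image("side"); cv2.imwrite("pics/end.png",s[:,:,::-1])
a=s.astype(int)
for c in(340,342,344): print(a[235:245,c,0]-a[235:245,c,2])
print(a[217:227,330,0])
E
```

```text
time_s: 15.58
position: [0.6101, -0.0674, 0.2241]
tool_rot: [[-1.0, -0.023, -0.002], [-0.023, 1.0, 0.001], [0.002, 0.001, -1.0]]
ft_force: [0.9, 0.1, -0.1]
grip_width: 0.0001
gripper_force: 0.0
[-10 -11   2  66 123 110  33  -9 -11 -10]
[-13 -12  -3  36 123 117  50  10  -8  -5]
[-10 -12 -11  10 121 121  92  46  -5  -6]
[153 182 182 183 174 148 170 190 189 191]
```

View pics/end.png

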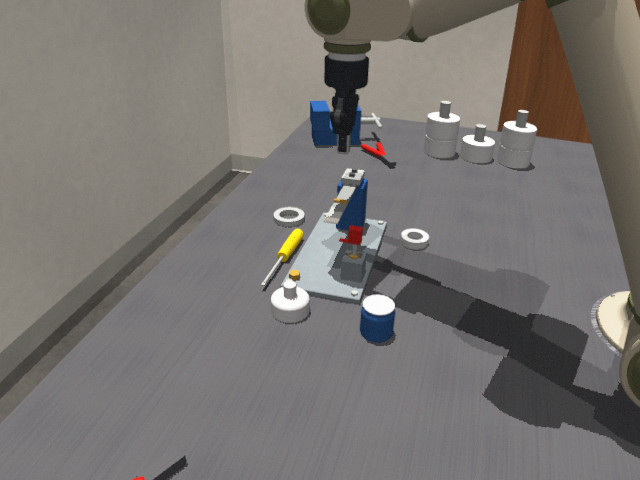

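The leaf is back up (tip edge at row 221.5), the pointer has stayed down (mark about 340,239), the arm is clear and the loose parts are where they were.

```bash
python3 -c "
from rig import env
print(env.close_job())"
```

```text
the job is handed in; nothing more can be done
None
```

Job done and handed in: under about 9.9 N the tip sank about 34 mm, the pointer was set to match, and the second 9.9 N press (over a second) showed them level to about 1 mm before I let go.

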